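# Set and clamp the slotted bracket on the welding bed

### The job

On the slotted steel bed, slide the bracket along its slots until its pointer lines up with the gap of the fork-shaped clip on the rail (not the plain solid clip), then tighten the clamp lever by turning it clockwise to its stop. Let go with the pointer still in the gap.

Things in the scene. Friction and masses are not known exactly. Their poses are not given: they have to be found in the camera images.
- bracket: Steel bracket: 130 x 150 mm slotted base with an upright tab at its far edge: 10 mm thick (x), 44 wide (y), top 85 mm above the table; grip its top 25 mm. Origin under the tab's middle, 20 mm above the table. z up, x from slots to tab, y the sliding direction: +-46 mm of travel, 3 N friction, stays where left. Pointer: 6 mm wide finger at the tab's foot, at y = 0, reaching x = 19 mm.
- fork_gap (a point): The mark: middle of the mouth of the gap in the fork-shaped steel clip (U open to the bracket, 40 mm wide, prongs 20 mm apart, top 34 mm above the table, fixed) on the rail beyond the tab. Axes parallel to the bracket's. Aligned when its y in the bracket's frame is 0; at the start it is 18 to 50 mm off, to +y or -y. The plain solid clip beside it is no mark.
- lever (a joint): Angle of the black clamp lever on the stud in the bracket's near slot, rad; grows as it turns clockwise seen from above. Loose at 0 to 0.2 (pointing to the bracket's -y), tight at its stop, 1.4 (pointing nearly to its -x). Takes about 2 N at the grip; stays where left. It does not move with the bracket.
- lever_grip (a point): Point on the axis of the lever's upright grip, 72 mm above the table: a black vertical cylinder, 16 mm in diameter, its top 14 mm above this point, its foot 26 mm below. x runs level, outward from the lever's vertical turning axis, which lies 70 mm from this point (at x = -70 mm); z is up.

How it is judged:
On the way, in this order (a step that is already met when the one before it is completed fails the run):
1. the pointer is in line with the fork's gap (within 10 mm) and at rest while the lever is still loose (under 0.5 rad) (y of fork_gap in the frame of bracket between -0.01 and 0.01 m and linear speed of bracket below 0.01 m/s and value of joint lever below 0.5 rad), for 0.2 s.
2. the lever is then turned clockwise to its stop (beyond 1.2 rad) (value of joint lever above 1.2 rad), for 0.2 s.
At the end, for the whole second after the job is handed in: The bracket rests with its pointer within 10 mm of the middle of the fork's gap, along the direction of sliding, and the lever stands tight, beyond 1.2 rad (its stop is at 1.4) (y of fork_gap in the frame of bracket between -0.01 and 0.01 m and linear speed of bracket below 0.01 m/s and value of joint lever above 1.2 rad); the robot touches nothing.
It also fails if it takes over 48 s, if anything falls off the work surface, if the arm or the gripper's body presses on something with over 40 N, if the wrist force passes 120 N, or if a joint passes its speed limit or range.

### The arm

A 6-joint arm with a two-finger parallel gripper is mounted at the origin on the work surface. World frame = base frame: x ahead of the robot, y to its left, z up, the work surface at z = 0. Lengths are in m, angles in rad, forces in N, time in s.
With the tool pointing down it reaches from about 0.25 to 0.775 m from the base axis. Payload 4 kg.
Tool frame: the origin (TCP) lies between the finger pads; the fingertips stand 11 mm ahead of it and the grasp point (between the pads) lies 8 mm behind it; z points along the fingers, y is the direction in which the jaws open and shut (so a half turn about z gives the same grasp; the last joint's range is limited). The gripper opens to 94 mm and grips with 3 to 60 N. Pads are 16 mm wide; open, the fingers measure 119 mm over their backs; the gripper's body (75 mm by 177 mm) begins 78 mm behind the grasp point.
Start: joints at [1.147, 0.087, 1.371, -0, 1.684, -0.103], TCP at [0.173, 0.522, 0.19] pointing down, gripper open.
Joint ranges: [-3.1, 3.1], [-0.76, 2.03], [0.27, 2.55], [-1.08, 4.22], [0.17, 2.65], [-2.57, 2.57]. Speed limits (rad/s): [2.79, 2.79, 3.14, 3.14, 3.14, 3.14].

### API

Orientations are given as [roll, pitch, yaw] about the fixed x, y, z axes, in that order (R = Rz(yaw) Ry(pitch) Rx(roll)).
In Python, from bench import get_obs, cams, ticket gives the robot as it stands. The module is installed in compiled form; this text tells all that it offers.
- The arm moves only by the shell command python3 -m crank 'ROWS'. ROWS is JSON, a list of rows, each an object of numbers: "tx", "ty", "tz": the shift along the tool's x, y, z in cm; "twist": the turn about the tool's z in degrees; "grip": the opening, from 0 (shut) to 1 (fully open). In form: [{"tx": .., "ty": .., "tz": .., "twist": .., "grip": ..}, ...]. A call has 1 to 12 rows; each row shifts and turns the commanded pose from where the row before left it, along the tool's axes as they then stand; what a row does not reach is not made up. A row lasts 1/8 s, in which the tool goes at most 62.5 mm and 10.7 degrees, less where a joint would pass 70% of its speed; a pose out of reach is approached as far as the arm can. A call is refused whole if a number of a shift passes 6.25 or a number of a turn 10.7, either way. A call with a gripper value outside its range is refused whole. The fingers move at their own pace and stop on an object; the grip force is fixed at half the most. Time passes only in rows, so rows that do not move let the fingers close. It gives the time, the measured TCP pose, the force and the opening at its end, in the units of the state.
- get_obs(): the state, without advancing time (a new reading comes with each control period).
- cams.snapshot(name): name is "scene" or "top" or "wrist"; returns a dict with "frame" (384x512x3 uint8, red, green, blue), "intrinsics" (3x3 intrinsics, pixels), "R" (3x3) and "t" (3): a world point X has camera coordinates R X + t; the wrist camera has in their place "hand_eye" (4x4, takes a point from camera to tool coordinates, whose origin is the TCP and whose axes are the flange's). Camera axes: x right, y down, z forward; pixel columns grow to the right and rows downward; lengths in m; the calibration is good to about 2 mm. The wrist camera is an equidistant fisheye: a pixel r from the principal point sees the ray r / f radians off the axis. A picture is of the moment at which its call begins: read the wrist's pose just before it. There is no depth.
- ticket.close_job(): hands the job in, once; it reports no verdict.
Trained networks look in a picture, given as the dict that the camera call returned (one of the last four; its "shot" number tells which), for a name from the list of things; names that differ only in an ending like _2 or _b are one class to them, and where a whole thing is asked for, a point or a joint stands for the part that bears it (a point fixed in the world has none). Each returns a list of dicts, best first, with "conf" (0 to 1); they miss things now and then, are a little off and sometimes report something else, mostly with a low value. They report only what shows in the picture. A call takes as long as a camera call.
- cams.outline_of(picture, query): "region" (384x512 bool, what is visible of it) and "centre" ([column, row] in pixels, amid what is visible of it).
The state is a dict: "time": time; "joint_positions": joint angles; "qvel": joint speeds; "joint_torque": joint torques, N m; "tool_pos": TCP position; "ee_rot": TCP orientation; "wrist_force": force on the tool from outside, world axes, zero at the start; "wrist_torque": the same for the moment, N m; "width": finger opening in m.
Only numpy, scipy, OpenCV 4.12 (cv2) and the standard library are available. Lean on these libraries where they do the work, as an engineer would, in place of code of your own. Each camera call takes 0.05 s, during which the arm holds its last target.

## Working session

There is one attempt and no reset: what is moved stays moved. The work goes in short steps, Python scripts to look and compute and a shell command to move; the robot and the scene stay as the last step left them, time stands still between calls to the robot, and variables do not carry over. Pictures are saved under pics/ and viewed, and the job is handed in when it is done.

```bash
mkdir -p pics
python3 - <<'E'
from bench import get_obs,cams
import cv2,pickle
o=get_obs();print(o['time'],o['tool_pos'],o['ee_rot'],o['width'])
for n in ['scene','top']:
    s=cams.snapshot(n); pickle.dump(s,open(f'{n}.pkl','wb'))
    cv2.imwrite(f'pics/{n}1.png',s['frame'][:,:,::-1])
    print(n,s['intrinsics'].tolist(),s['R'].tolist(),s['t'].tolist())
    for q in ['bracket','lever','lever_grip','fork_gap']:
        try:
            for d in cams.outline_of(s,q)[:2]: print(q,d['conf'],d['centre'],d['region'].sum())
        except Exception as e: print(q,e)
E
```

```text
0.0 [0.17319111 0.52141181 0.18871997] [-3.13942398e+00 -1.88469850e-04  2.82084102e+00] 0.0938337829030009
scene [[451.0807156080036, 0.0, 253.48365538706878], [0.0, 451.0807156080036, 185.16006256521024], [0.0, 0.0, 1.0]] [[-0.34930858272714893, 0.9367670565999661, -0.02123665939328191], [0.6312142151334182, 0.21850077687217015, -0.7441948838306808], [-0.6924970242872186, -0.27335854143467664, -0.6676248790885887]] [0.21195466262576534, -0.30708725230268313, 1.1228221288094118]
bracket 0.65 [303.2, 232.3] 5982
lever 0.93 [304.9, 185.8] 747
lever_grip 0.6 [302.4, 185.0] 720
fork_gap 0.59 [291.6, 279.3] 529
top [[369.9141309066651, 0.0, 257.21727444119136], [0.0, 369.9141309066651, 188.10412517288813], [0.0, 0.0, 1.0]] [[-0.028982247196052288, -0.9993795976240217, -0.020011226856830527], [-0.9898305809434202, 0.03148307616614563, -0.13872359908944093], [0.13926754961827323, 0.0157872026643509, -0.9901289379951261]] [0.022064999032829186, 0.6106894498057813, 0.665602805115379]
bracket 0.57 [221.8, 202.3] 4238
lever 0.79 [231.7, 234.1] 365
lever_grip 0.81 [228.5, 234.1] 409
```

Run:
```python
import cv2
a=cv2.imread('pics/scene1.png');b=cv2.imread('pics/top1.png')
cv2.imwrite('pics/s1c.png',cv2.resize(a[130:330,190:440],None,fx=3,fy=3,interpolation=2))
cv2.imwrite('pics/t1c.png',cv2.resize(b[110:290,120:340],None,fx=3.3,fy=3.3,interpolation=2))
```

```text
(no output)
```

View pics/s1c.png

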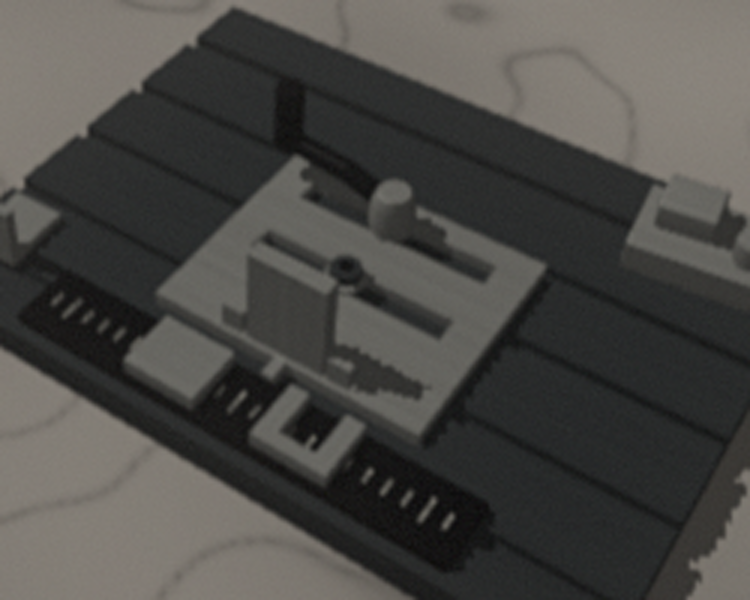

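View pics/t1c.png

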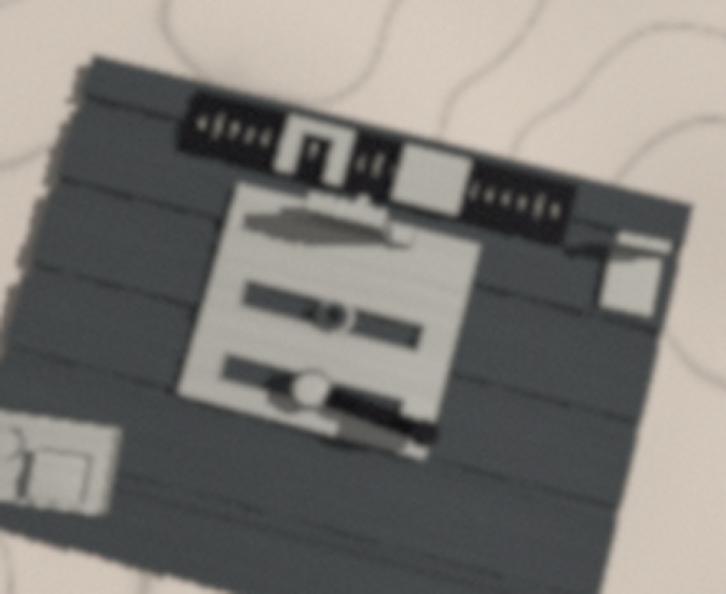

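View pics/top1.png

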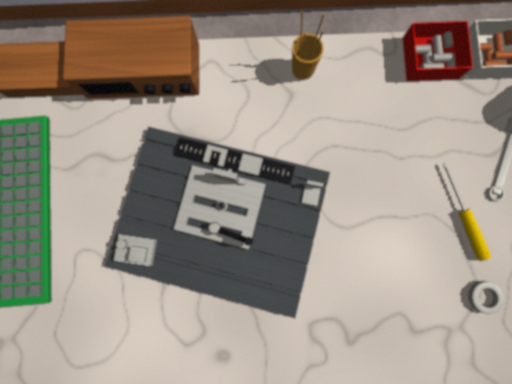

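```bash
cat > h.py <<'E'
import numpy as np,pickle
S={n:pickle.load(open(f'{n}.pkl','rb')) for n in ['scene','top']}
def ray(n,u,v,z):
    s=S[n];R=s['R'];t=s['t'];C=-R.T@t
    d=R.T@np.linalg.inv(s['intrinsics'])@np.array([u,v,1.])
    return C+d*(z-C[2])/d[2]
def sc(u,v,z): return ray('scene',u/3+190,v/3+130,z)
def tp(u,v,z): return ray('top',u/3.3+120,v/3.3+110,z)
E
python3 - <<'E'
from h import *
np.set_printoptions(precision=4,suppress=True)
print('cams',[-S[n]['R'].T@S[n]['t'] for n in S])
for l,f,p,z in [('tabTL',sc,(250,245),.085),('tabTR',sc,(336,290),.085),('fork prongL',sc,(300,386),.034),('prongR',sc,(366,425),.034),('baseL',sc,(252,432),.034),('baseR',sc,(327,482),.034),('ptr tip',sc,(272,362),.025),('griptop',sc,(291,82),.086),('stud',sc,(397,185),.06),
 ('T fork base L',tp,(290,112),.034),('T baseR',tp,(357,128),.034),('T tipR',tp,(343,190),.034),('T tipL',tp,(275,172),.034),('T tabL',tp,(308,193),.085),('T tabR',tp,(388,210),.085),('T ptr',tp,(364,195),.025),('T grip',tp,(426,432),.086),('T stud',tp,(312,388),.06),
 ('brkt bl',tp,(238,182),.02),('br',tp,(480,243),.02),('fl',tp,(180,393),.02),('fr',tp,(424,459),.02)]:
    print(l,f(*p,z)[:2])
E
```

```text
cams [array([1.0454, 0.1755, 0.5256]), array([ 0.5124, -0.0077,  0.7442])]
tabTL [0.6305 0.0398]
tabTR [0.6445 0.0845]
fork prongL [0.6612 0.0748]
prongR [0.6725 0.109 ]
baseL [0.6932 0.0623]
baseR [0.7075 0.1011]
ptr tip [0.6448 0.0562]
griptop [0.5113 0.0223]
stud [0.5422 0.0886]
T fork base L [0.7036 0.0986]
T baseR [0.6924 0.0586]
T tipR [0.655  0.0676]
T tipL [0.6672 0.108 ]
T tabL [0.6437 0.0815]
T tabR [0.6327 0.0376]
T ptr [0.6533 0.056 ]
T grip [0.5115 0.0199]
T stud [0.5377 0.0841]
brkt bl [0.6648 0.1328]
br [ 0.6227 -0.0127]
fl [0.5385 0.1678]
fr [0.4958 0.0242]
```

```bash
python3 -m crank '[{"tx":-4,"ty":-2,"grip":0.5},{"tx":-5.4,"ty":-2.7},{"tx":-5.4,"ty":-2.7},{"tx":-5.4,"ty":-2.7},{"tx":-5.4,"ty":-2.7},{"tx":-5.4,"ty":-2.7},{"tx":-5.4,"ty":-2.7},{"tx":-5.4,"ty":-2.7},{"tx":-5.4,"ty":-2.7},{"tx":-5.4,"ty":-2.7},{"tx":-3.6,"ty":-1.8},{}]'; python3 -m crank '[{"twist":9.7},{"twist":9.7},{"twist":9.7},{"twist":9.7},{"twist":9.7},{"twist":9.7},{"twist":9.7},{"twist":9.7},{"twist":9.7},{}]'
```

```text
invalid input at $[0]: expected keys tx, ty, tz, twist, grip
invalid input at $[0]: expected keys tx, ty, tz, twist, grip
```

```bash
python3 -m crank '[{"tx":-4,"ty":-2,"tz":0,"twist":0,"grip":0.5},{"tx":-5.4,"ty":-2.7,"tz":0,"twist":0,"grip":0.5},{"tx":-5.4,"ty":-2.7,"tz":0,"twist":0,"grip":0.5},{"tx":-5.4,"ty":-2.7,"tz":0,"twist":0,"grip":0.5},{"tx":-5.4,"ty":-2.7,"tz":0,"twist":0,"grip":0.5},{"tx":-5.4,"ty":-2.7,"tz":0,"twist":0,"grip":0.5},{"tx":-5.4,"ty":-2.7,"tz":0,"twist":0,"grip":0.5},{"tx":-5.4,"ty":-2.7,"tz":0,"twist":0,"grip":0.5},{"tx":-5.4,"ty":-2.7,"tz":0,"twist":0,"grip":0.5},{"tx":-5.4,"ty":-2.7,"tz":0,"twist":0,"grip":0.5},{"tx":-3.6,"ty":-1.8,"tz":0,"twist":0,"grip":0.5},{"tx":0,"ty":0,"tz":0,"twist":0,"grip":0.5}]'; python3 -m crank '[{"tx":0,"ty":0,"tz":0,"twist":9.7,"grip":0.5},{"tx":0,"ty":0,"tz":0,"twist":9.7,"grip":0.5},{"tx":0,"ty":0,"tz":0,"twist":9.7,"grip":0.5},{"tx":0,"ty":0,"tz":0,"twist":9.7,"grip":0.5},{"tx":0,"ty":0,"tz":0,"twist":9.7,"grip":0.5},{"tx":0,"ty":0,"tz":0,"twist":9.7,"grip":0.5},{"tx":0,"ty":0,"tz":0,"twist":9.7,"grip":0.5},{"tx":0,"ty":0,"tz":0,"twist":9.7,"grip":0.5},{"tx":0,"ty":0,"tz":0,"twist":9.7,"grip":0.5},{"tx":0,"ty":0,"tz":0,"twist":0,"grip":0.5}]'
python3 - <<'E'
from bench import get_obs,cams
import cv2,pickle
o=get_obs();print(o['time'],o['tool_pos'],o['ee_rot'],o['width'],o['joint_positions'])
s=cams.snapshot('wrist');pickle.dump((o,s),open('wrist.pkl','wb'))
print(s['intrinsics'].tolist(),s['hand_eye'].tolist())
cv2.imwrite('pics/w1.png',cv2.resize(s['frame'][:,:,::-1],None,fx=1.55,fy=1.55))
E
```

```text
time: 2.0
tool_pos: [0.6194, 0.0755, 0.1886]
ee_rot: [-3.141, -0.001, 2.817]
wrist_force: [-0.4, 0.5, 0.1]
width: 0.0471
time: 3.25
tool_pos: [0.6175, 0.0792, 0.1902]
ee_rot: [3.142, -0.0, 1.301]
wrist_force: [0.6, -0.4, -0.5]
width: 0.0475
3.25 [0.61750551 0.07921942 0.19023879] [ 3.14156813e+00 -4.75013303e-04  1.30055867e+00] 0.04746160542603066 [3.62896028e-02 2.49858926e-01 1.18331985e+00 4.49713707e-04
 1.70824715e+00 3.06588917e-01]
[[297.3186396354542, 0.0, 257.85857687521036], [0.0, 297.3186396354542, 188.62966089762205], [0.0, 0.0, 1.0]] [[0.00027386988823233164, -0.9694967665367764, -0.2451039466634906, 0.07025679991079822], [0.9999999615755943, 0.000254990501206876, 0.00010875961670257322, -0.00042478005616486403], [-4.294291851545645e-05, -0.24510396703150114, 0.9694967991186594, -0.19543375223096415], [0.0, 0.0, 0.0, 1.0]]
```

View pics/w1.png

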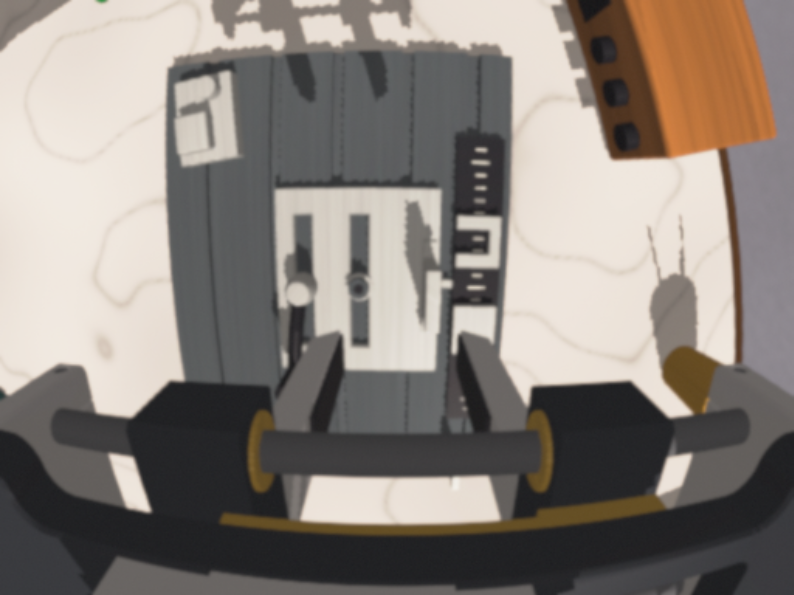

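```bash
cat >> h.py <<'E'
from scipy.spatial.transform import Rotation as Ro
def wr(o,s,u,v,z):
    K=s['intrinsics'];a=np.array([u-K[0,2],v-K[1,2]])/K[0,0];th=np.hypot(*a)
    d=np.r_[a/th*np.sin(th),np.cos(th)] if th>1e-9 else np.array([0,0,1.])
    H=s['hand_eye'];R=Ro.from_euler('xyz',o['ee_rot']).as_matrix()
    C=R@H[:3,3]+o['tool_pos'];d=R@H[:3,:3]@d
    return C+d*(z-C[2])/d[2]
E
python3 - <<'E'
from h import *
import cv2
np.set_printoptions(precision=4,suppress=True)
o,s=pickle.load(open('wrist.pkl','rb'))
cv2.imwrite('pics/w1c.png',cv2.resize(s['frame'][130:250,170:340,::-1],None,fx=4.6,fy=4.6,interpolation=2))
psi=-np.radians(16);X=np.array([np.cos(psi),np.sin(psi)]);Y=np.array([-X[1],X[0]])
for l,u,v,z in [('gap mouth',455,242,.034),('forkTL',455,216,.034),('forkTR',501,216,.034),('forkBR',501,268,.034),('forkBL',455,268,.034),('ptr',450,284,.025),('tabTL',427,271,.085),('tabBL',427,329,.085),('tabTR',440,271,.085),('base TR',441,187,.02),('base BR',436,371,.02),('baseTL',276,187,.02),('stud',299,292,.06)]:
    p=wr(o,s,u/1.55,v/1.55,z)[:2];print(l,p,p@X,p@Y)
E
```

```text
gap mouth [0.6641 0.0887] 0.6138990912570945 0.26831482152542185
forkTL [0.6691 0.1083] 0.6133357864044313 0.28849222596046137
forkTR [0.7041 0.0993] 0.6494253706803299 0.28950377690335183
forkBR [0.6946 0.0592] 0.6513964739480227 0.248384197147429
forkBL [0.6591 0.0688] 0.6145635380957236 0.24781857885889416
ptr [0.6526 0.0551] 0.6120893378304653 0.23285573316560965
tabTL [0.6371 0.0831] 0.5894804562921588 0.2555077170532956
tabBL [0.6268 0.0437] 0.590476496610282 0.2147970847101063
tabTR [0.6455 0.0808] 0.5981802579030189 0.2556085392743134
base TR [0.6655 0.1319] 0.6033650772923511 0.3102773188494852
base BR [ 0.6228 -0.018 ] 0.6036688471372331 0.15432674276671915
baseTL [0.5386 0.169 ] 0.47112260057522165 0.310871510962466
stud [0.5421 0.0879] 0.49691167423004934 0.23393604002713658
```

View pics/w1c.png

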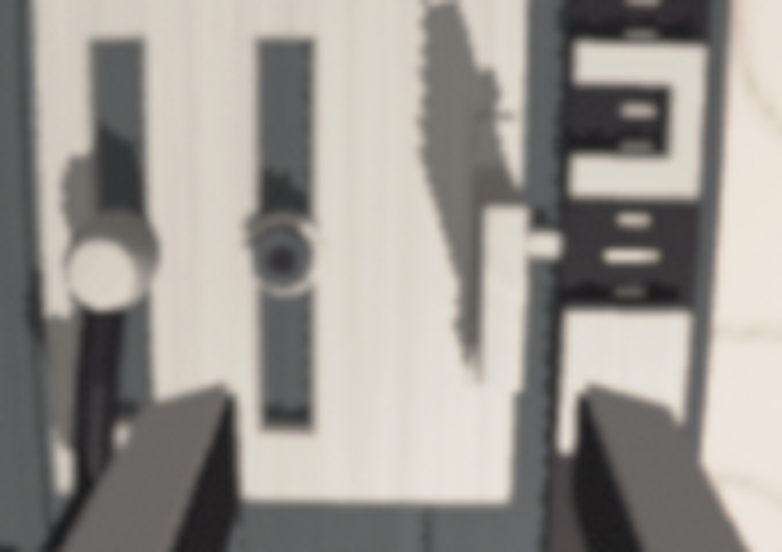

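```bash
python3 -m crank '[{"tx":-1.3,"ty":2.2,"tz":0,"twist":0.5,"grip":0.5},{"tx":0,"ty":0,"tz":3,"twist":0,"grip":0.5},{"tx":0,"ty":0,"tz":3,"twist":0,"grip":0.5},{"tx":0,"ty":0,"tz":2,"twist":0,"grip":0.5},{"tx":0,"ty":0,"tz":0,"twist":0,"grip":0.5}]'
python3 - <<'E'
from bench import get_obs,cams
import cv2,pickle
o=get_obs();print(o['time'],o['tool_pos'],o['ee_rot'])
s=cams.snapshot('wrist');pickle.dump((o,s),open('wrist.pkl','wb'))
cv2.imwrite('pics/w2.png',cv2.resize(s['frame'][:,:,::-1],None,fx=1.55,fy=1.55))
E
```

```text
time: 3.92
tool_pos: [0.6341, 0.06, 0.1075]
ee_rot: [-3.137, 0.001, 1.291]
wrist_force: [0.1, -0.3, 0.4]
width: 0.047
3.925 [0.63410836 0.05998864 0.1075471 ] [-3.13690979e+00  1.13931517e-03  1.29067700e+00]
```

View pics/w2.png

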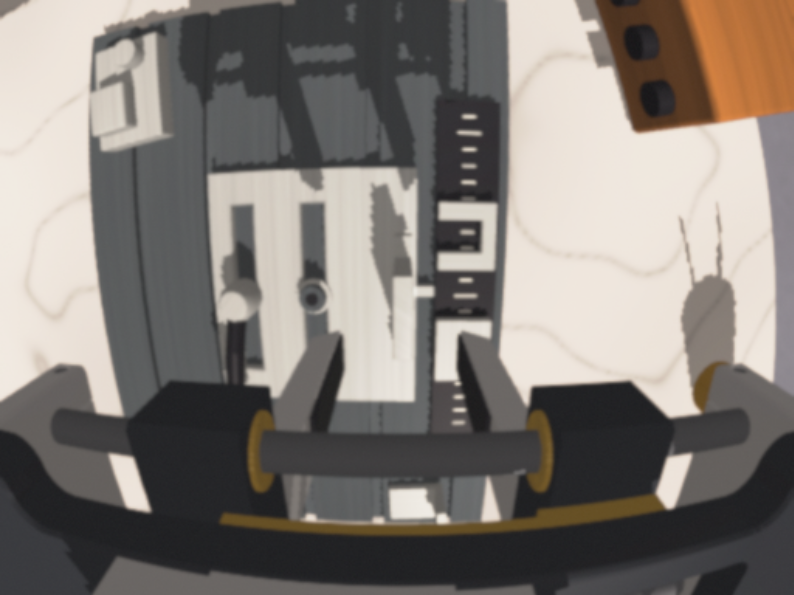

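```bash
python3 -m crank '[{"tx":0,"ty":0,"tz":2,"twist":0,"grip":0.5},{"tx":0,"ty":0,"tz":2,"twist":0,"grip":0.5},{"tx":0,"ty":0,"tz":0,"twist":0,"grip":0.5},{"tx":0,"ty":0,"tz":0,"twist":0,"grip":0.0},{"tx":0,"ty":0,"tz":0,"twist":0,"grip":0.0},{"tx":0,"ty":0,"tz":0,"twist":0,"grip":0.0},{"tx":0,"ty":0,"tz":0,"twist":0,"grip":0.0},{"tx":0,"ty":0,"tz":0,"twist":0,"grip":0.0}]'
```

```text
time: 4.97
tool_pos: [0.6359, 0.0597, 0.0701]
ee_rot: [3.141, -0.0, 1.288]
wrist_force: [-0.4, 0.3, -0.1]
width: 0.0014
```

Run:
```python
from bench import get_obs,cams
import cv2,pickle,numpy as np
o=get_obs();print(o['time'],o['tool_pos'],o['ee_rot'],o['width'])
s=cams.snapshot('wrist');pickle.dump((o,s),open('wrist.pkl','wb'))
a=cv2.resize(s['frame'][:,:,::-1],None,fx=1.55,fy=1.55)
t=cams.snapshot('scene')['frame'][130:330,190:440,::-1]
cv2.imwrite('pics/w3.png',a);cv2.imwrite('pics/s3.png',cv2.resize(t,None,fx=3,fy=3))
```

```text
4.975 [0.63591619 0.0596567  0.07008376] [ 3.14127785e+00 -1.97182212e-04  1.28843207e+00] 0.001403555641179401
```

View pics/w3.png

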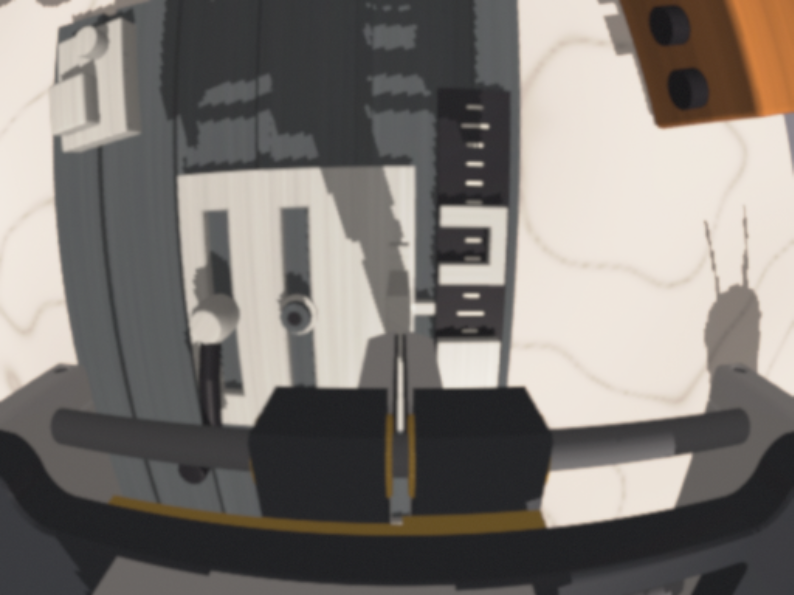

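View pics/s3.png

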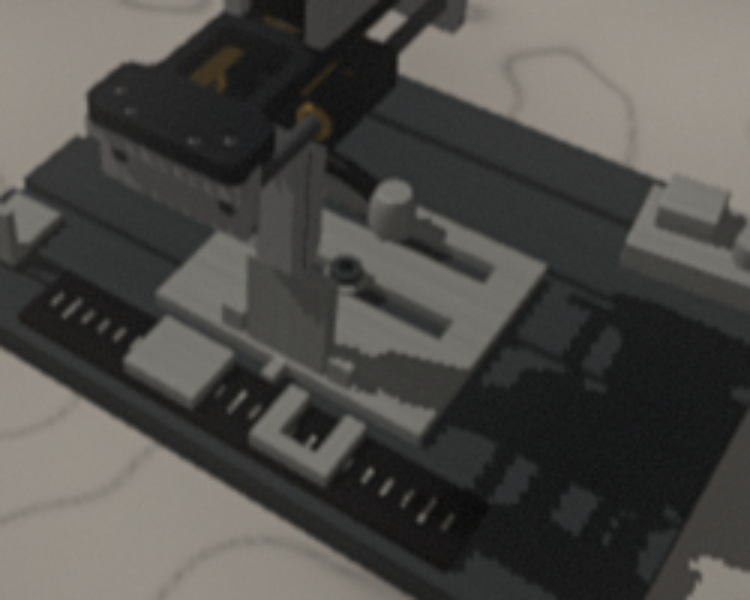

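```bash
python3 - <<'E'
from h import *
o,s=pickle.load(open('wrist.pkl','rb'))
S_=S['scene'];T=o['tool_pos'];R=Ro.from_euler('xyz',o['ee_rot']).as_matrix()
def ps(p):
    c=S_['R']@p+S_['t'];q=S_['intrinsics']@c;q=q[:2]/q[2];return ((q-[190,130])*3).round(0)
def pw(p):
    H=s['hand_eye'];c=R.T@(p-T);c=H[:3,:3].T@(c-H[:3,3]);th=np.arctan2(np.hypot(c[0],c[1]),c[2])
    K=s['intrinsics'];return ((K[:2,2]+K[0,0]*th*c[:2]/np.hypot(c[0],c[1]))*1.55).round(0)
for l,v in [('tip',[0,0,.011]),('tip+8x',[.008,0,.011]),('grasp+8',[.008,0,-.008]),('tip +5y',[.008,.005,.011]),('tip-5y',[.008,-.005,.011])]:
    p=T+R@np.array(v);print(l,ps(p),pw(p))
psi=-np.radians(16);X=np.array([np.cos(psi),np.sin(psi)]);Y=np.array([-X[1],X[0]])
for x in(-.005,.005):
  for y in(-.022,.022):
    p=np.r_[(.594+x)*X+(.2325+y)*Y,.085];print('tab',x,y,ps(p),pw(p))
E
python3 - <<'E'
import cv2
a=cv2.imread('pics/w3.png');cv2.imwrite('pics/w3c.png',cv2.resize(a[240:480,300:500],None,fx=2.5,fy=2.5))
b=cv2.imread('pics/s3.png');cv2.imwrite('pics/s3c.png',cv2.resize(b[180:400,200:400],None,fx=2.7,fy=2.7))
E
```

```text
tip [286. 302.] [401. 329.]
tip+8x [301. 310.] [401. 313.]
grasp+8 [302. 281.] [401. 326.]
tip +5y [295. 316.] [411. 313.]
tip-5y [307. 303.] [390. 313.]
tab -0.005 -0.022 [255. 236.] [387. 396.]
tab -0.005 0.022 [336. 276.] [386. 299.]
tab 0.005 -0.022 [242. 249.] [410. 396.]
tab 0.005 0.022 [324. 290.] [411. 299.]
```

View pics/w3c.png

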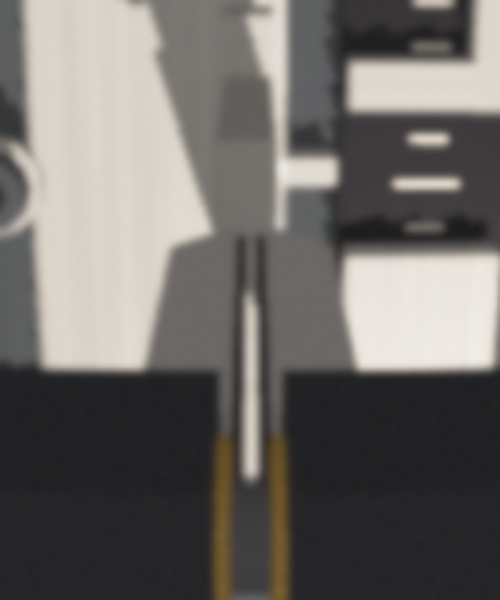

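View pics/s3c.png

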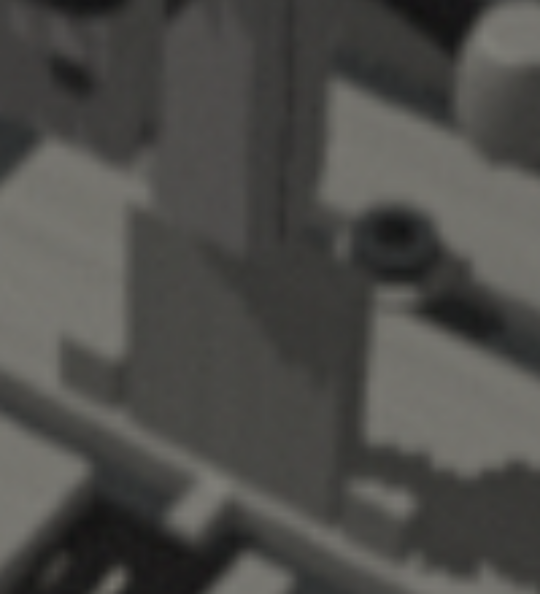

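```bash
python3 -m crank '[{"tx":0,"ty":0,"tz":0,"twist":0,"grip":0.5},{"tx":0,"ty":0,"tz":0,"twist":0,"grip":0.5},{"tx":0,"ty":0,"tz":0,"twist":0,"grip":0.5},{"tx":0,"ty":0,"tz":0,"twist":0,"grip":0.5}]'
python3 - <<'E'
from bench import get_obs,cams
import cv2
from h import *
o=get_obs();print(o['tool_pos'],o['width'],o['joint_positions'])
s=cams.snapshot('scene');t=s['frame'][100:300,190:440,::-1]
cv2.imwrite('pics/s4.png',cv2.resize(t,None,fx=3,fy=3))
R=Ro.from_euler('xyz',o['ee_rot']).as_matrix()
for v in [(.008,.0235,.011),(-.008,.0235,.011),(.008,-.0235,.011)]:
    c=s['R']@(o['tool_pos']+R@np.array(v))+s['t'];q=s['intrinsics']@c;print(v,(q[:2]/q[2]-[190,100])*3)
E
```

```text
time: 5.58
tool_pos: [0.6358, 0.0596, 0.0699]
ee_rot: [3.142, -0.0, 1.288]
wrist_force: [0.8, 0.2, -0.8]
width: 0.0369
[0.63583837 0.05964317 0.06987775] 0.03687840218025416 [4.72533504e-03 3.31541018e-01 1.32071690e+00 1.04015172e-04
 1.48929402e+00 2.87108280e-01]
(0.008, 0.0235, 0.011) [272.33234359 431.74827962]
(-0.008, 0.0235, 0.011) [243.19543294 416.12481325]
(0.008, -0.0235, 0.011) [328.32600944 369.64935635]
```

View pics/s4.png

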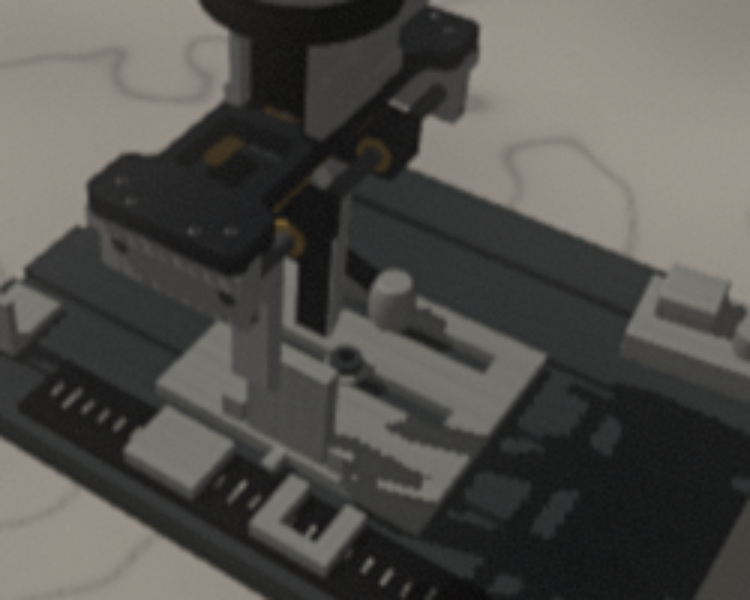

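```bash
python3 -m crank '[{"tx":0,"ty":0,"tz":1.2,"twist":0,"grip":0.5},{"tx":0,"ty":0,"tz":1.2,"twist":0,"grip":0.5},{"tx":0,"ty":0,"tz":0,"twist":0,"grip":0.5}]'
python3 - <<'E'
from bench import get_obs,cams
import cv2
from h import *
o=get_obs();print(o['tool_pos'],o['width'])
s=cams.snapshot('scene');t=s['frame'][100:300,190:440,::-1]
cv2.imwrite('pics/s5.png',cv2.resize(t,None,fx=3,fy=3))
E
```

```text
time: 6.0
tool_pos: [0.6342, 0.0596, 0.0433]
ee_rot: [-3.137, 0.001, 1.288]
wrist_force: [-0.2, 0.3, 0.4]
width: 0.0473
[0.63422623 0.05960709 0.04333003] 0.04730905440438737
```

View pics/s5.png

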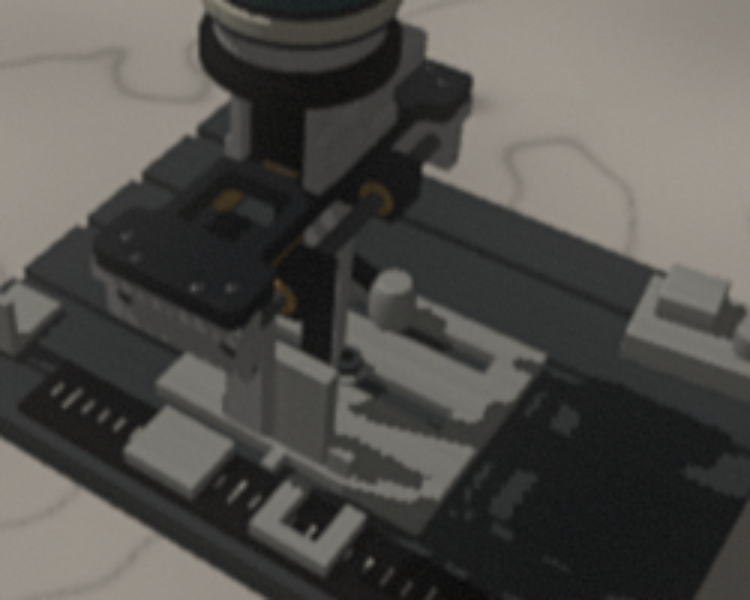

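```bash
python3 -m crank '[{"tx":0,"ty":0,"tz":0,"twist":0,"grip":0.0},{"tx":0,"ty":0,"tz":0,"twist":0,"grip":0.0},{"tx":0,"ty":0,"tz":0,"twist":0,"grip":0.0},{"tx":0,"ty":0,"tz":0,"twist":0,"grip":0.0},{"tx":0,"ty":0,"tz":0,"twist":0,"grip":0.0}]'
```

```text
time: 6.68
tool_pos: [0.6351, 0.0599, 0.0461]
ee_rot: [-3.14, -0.0, 1.288]
wrist_force: [-3.4, 0.7, 1.9]
width: 0.0096
```

```bash
python3 -m crank '[{"tx":0.6,"ty":0,"tz":0,"twist":0,"grip":0.0},{"tx":0.6,"ty":0,"tz":0,"twist":0,"grip":0.0},{"tx":0.6,"ty":0,"tz":0,"twist":0,"grip":0.0},{"tx":0.6,"ty":0,"tz":0,"twist":0,"grip":0.0},{"tx":0.6,"ty":0,"tz":0,"twist":0,"grip":0.0},{"tx":0.6,"ty":0,"tz":0,"twist":0,"grip":0.0},{"tx":0,"ty":0,"tz":0,"twist":0,"grip":0.0},{"tx":0,"ty":0,"tz":0,"twist":0,"grip":0.0}]'
python3 - <<'E'
from bench import get_obs,cams
import cv2,pickle
o=get_obs();print(o['tool_pos'],o['width'])
s=cams.snapshot('scene');t=s['frame'][150:310,210:360,::-1]
cv2.imwrite('pics/s6.png',cv2.resize(t,None,fx=3.7,fy=3.7))
s=cams.snapshot('wrist');pickle.dump((o,s),open('wrist.pkl','wb'))
cv2.imwrite('pics/w6.png',cv2.resize(s['frame'][110:250,170:360,::-1],None,fx=4.2,fy=4.2))
E
```

```text
time: 7.68
tool_pos: [0.6455, 0.0953, 0.0461]
ee_rot: [-3.141, -0.001, 1.289]
wrist_force: [-4.8, 2.1, 4.1]
width: 0.0098
[0.64553384 0.09525762 0.0461057 ] 0.009809577479198445
```

View pics/s6.png

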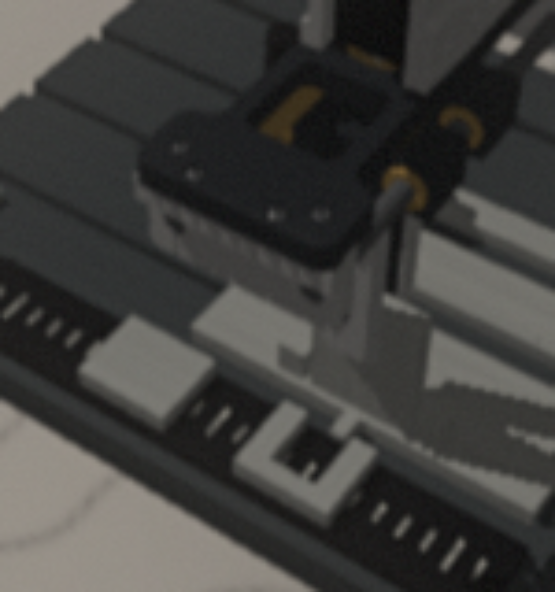

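View pics/w6.png

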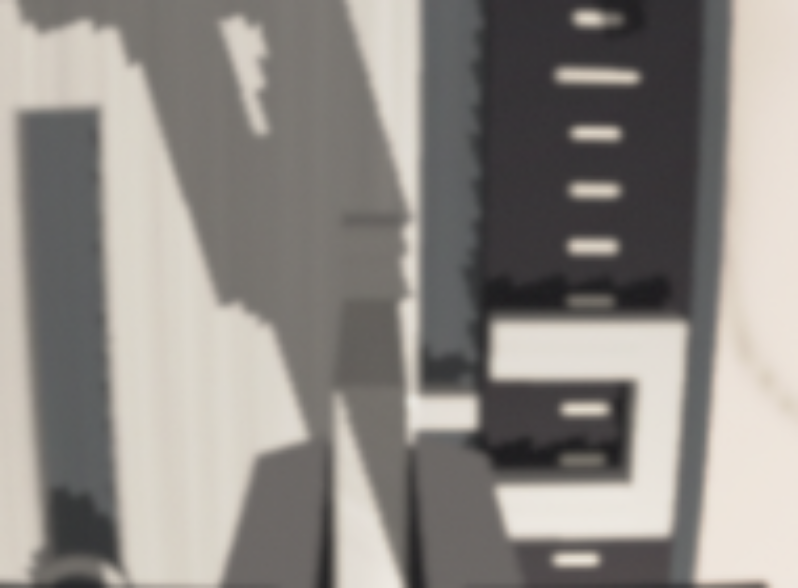

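Run:
```python
from h import *
o,s=pickle.load(open('wrist.pkl','rb'))
psi=-np.radians(16);X=np.array([np.cos(psi),np.sin(psi)]);Y=np.array([-X[1],X[0]])
w=lambda u,v,z: wr(o,s,u/4.2+170,v/4.2+110,z)
f=lambda u,v,z: ray('scene',u/3.7+210,v/3.7+150,z)
for l,g,u,v,z in [('fork top',w,492,322,.034),('gap top',w,495,380,.034),('gap bot',w,490,482,.034),('fork bot',w,510,538,.034),('ptrtop',w,470,397,.026),('ptrbot',w,470,430,.026),('tab end top',w,370,388,.085),
 ('s prongL',f,290,402,.034),('s prongR',f,376,448,.034),('gapL',f,310,413,.034),('gapR',f,350,440,.034),('baseL',f,235,457,.034),('baseR',f,328,522,.034),('ptr',f,350,418,.026),('tabTR',f,430,320,.085)]:
    p=g(u,v,z)[:2];print(l,p.round(4),(p@X).round(4),(p@Y).round(4))
```

```text
fork top [0.6708 0.108 ] 0.615 0.2887
gap top [0.6687 0.0978] 0.6158 0.2783
gap bot [0.6631 0.0797] 0.6154 0.2593
fork bot [0.6639 0.068 ] 0.6194 0.2484
ptrtop [0.6636 0.0935] 0.6122 0.2728
ptrbot [0.662  0.0874] 0.6123 0.2665
tab end top [0.6517 0.1172] 0.5941 0.2923
s prongL [0.6619 0.0727] 0.6163 0.2523
s prongR [0.6718 0.1083] 0.6159 0.2893
gapL [0.6644 0.0812] 0.6163 0.2612
gapR [0.6714 0.0984] 0.6183 0.2797
baseL [0.6927 0.0614] 0.6489 0.2499
baseR [0.7082 0.1008] 0.653 0.2921
ptr [0.6555 0.0944] 0.6041 0.2714
tabTR [0.6507 0.1187] 0.5928 0.2934
```

```bash
python3 -m crank '[{"tx":0,"ty":0,"tz":0,"twist":0,"grip":0.35},{"tx":0,"ty":0,"tz":0,"twist":0,"grip":0.35},{"tx":0,"ty":0,"tz":0,"twist":0,"grip":0.35},{"tx":0,"ty":0,"tz":-2,"twist":0,"grip":0.35},{"tx":0,"ty":0,"tz":-4,"twist":0,"grip":0.35},{"tx":0,"ty":0,"tz":-5,"twist":0,"grip":0.35},{"tx":0,"ty":0,"tz":-3,"twist":0,"grip":0.35},{"tx":-4,"ty":-4,"tz":0,"twist":0,"grip":0.35},{"tx":-4,"ty":-4,"tz":0,"twist":0,"grip":0.35},{"tx":-1,"ty":-1.5,"tz":0,"twist":0,"grip":0.35},{"tx":0,"ty":0,"tz":0,"twist":0,"grip":0.35}]'
python3 - <<'E'
from bench import get_obs,cams
import cv2,pickle
o=get_obs();print(o['tool_pos'],o['width'])
s=cams.snapshot('scene');pickle.dump(s,open('scene2.pkl','wb'));t=s['frame'][120:320,190:440,::-1]
cv2.imwrite('pics/s7.png',cv2.resize(t,None,fx=3,fy=3))
o=get_obs()
s=cams.snapshot('wrist');pickle.dump((o,s),open('wrist.pkl','wb'))
cv2.imwrite('pics/w7.png',cv2.resize(s['frame'][:,:,::-1],None,fx=1.55,fy=1.55))
for q in ['lever_grip','lever']: print([(d['conf'],d['centre'],d['region'].sum()) for d in cams.outline_of(s,q)][:2])
E
```

```text
time: 9.15
tool_pos: [0.5295, 0.0338, 0.1882]
ee_rot: [3.138, -0.001, 1.287]
wrist_force: [0.6, 0.3, -0.3]
width: 0.0325
[0.52948154 0.03378838 0.18817432] 0.03247391812809145
[(0.93, [247.2, 162.4], np.int64(965))]
[(0.8, [250.7, 158.3], np.int64(1097))]
```

View pics/s7.png

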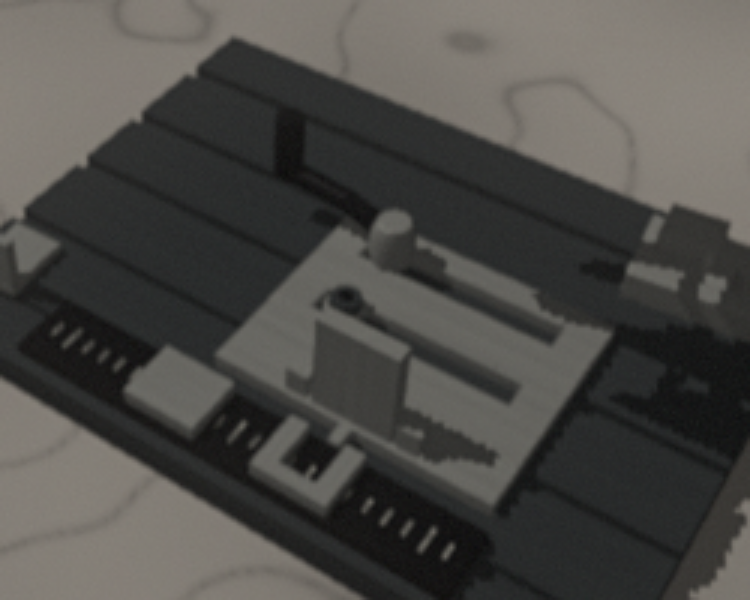

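View pics/w7.png

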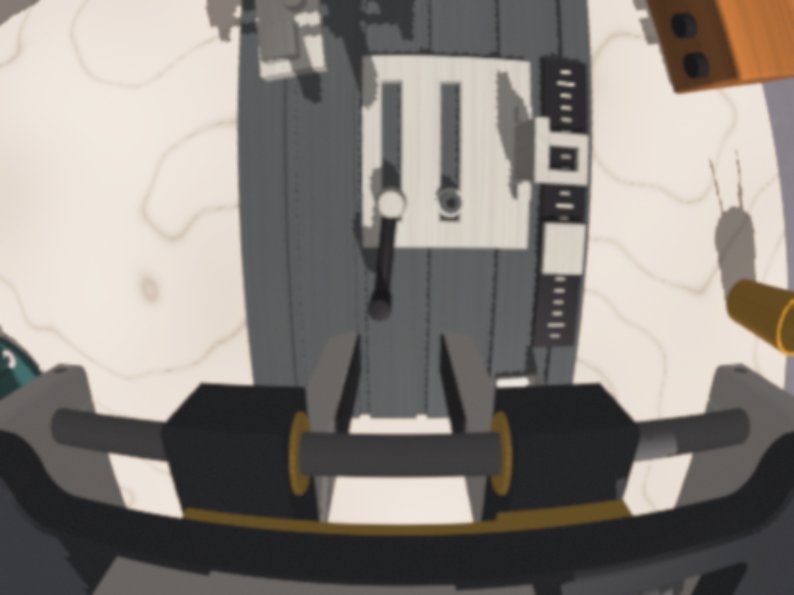

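Run:
```python
from h import *
o,s=pickle.load(open('wrist.pkl','rb'))
psi=-np.radians(16);X=np.array([np.cos(psi),np.sin(psi)]);Y=np.array([-X[1],X[0]])
yaw=o['ee_rot'][2];tx=np.array([np.cos(yaw),np.sin(yaw)]);ty=np.array([np.sin(yaw),-np.cos(yaw)])
print('TCP',o['tool_pos'],o['tool_pos'][:2]@X,o['tool_pos'][:2]@Y)
for l,u,v,z in [('grip',379,309,.086),('grip',379,305,.086),('stud',390,204,.06),('stud',390,204,.05),('ptr',527,153,.026),('forkT',535,120,.034),('forkB',533,181,.034)]:
    p=wr(o,s,u/1.55,v/1.55,z)[:2];d=p-o['tool_pos'][:2];print(l,p.round(4),(p@X).round(4),(p@Y).round(4),'tx,ty',(d@tx*100).round(2),(d@ty*100).round(2))
```

```text
TCP [0.53022909 0.03410611 0.18773024] 0.5002879924552894 0.17893584001775653
grip [0.5123 0.0224] 0.4863 0.1627 tx,ty -1.63 -1.39
grip [0.5131 0.025 ] 0.4864 0.1655 tx,ty -1.35 -1.39
stud [0.5384 0.0862] 0.4938 0.2313 tx,ty 5.23 -0.67
stud [0.5381 0.0857] 0.4936 0.2307 tx,ty 5.18 -0.69
ptr [0.6523 0.0953] 0.6007 0.2714 tx,ty 9.29 10.01
forkT [0.6634 0.119 ] 0.6049 0.2973 tx,ty 11.87 10.42
forkB [0.649  0.0733] 0.6036 0.2493 tx,ty 7.08 10.31
```

```bash
python3 -m crank '[{"tx":-1.6,"ty":-1.4,"tz":0,"twist":0,"grip":0.35},{"tx":0,"ty":0,"tz":4,"twist":7.5,"grip":0.35},{"tx":0,"ty":0,"tz":4,"twist":0,"grip":0.35},{"tx":0,"ty":0,"tz":2,"twist":0,"grip":0.35},{"tx":0,"ty":0,"tz":0,"twist":0,"grip":0.35},{"tx":0,"ty":0,"tz":0,"twist":0,"grip":0.35}]'
cat > look.py <<'E'
import sys
from bench import get_obs,cams
import cv2,pickle
n=sys.argv[1]
o=get_obs();print(o['time'],o['tool_pos'],o['ee_rot'],o['width'],o['wrist_force'])
t=cams.snapshot('scene')['frame'][120:320,190:440,::-1]
cv2.imwrite(f'pics/s{n}.png',cv2.resize(t,None,fx=3,fy=3))
o=get_obs()
s=cams.snapshot('wrist');pickle.dump((o,s),open('wrist.pkl','wb'))
cv2.imwrite(f'pics/w{n}.png',cv2.resize(s['frame'][:,:,::-1],None,fx=1.55,fy=1.55))
E
python3 look.py 8
```

```text
time: 10.1
tool_pos: [0.5128, 0.0229, 0.0869]
ee_rot: [3.14, -0.001, 1.158]
wrist_force: [0.7, -0.2, 0.3]
width: 0.0329
10.1 [0.51283985 0.02294938 0.08690484] [ 3.14008577e+00 -6.89196100e-04  1.15793371e+00] 0.032941883369954184 [ 0.74924785 -0.17957901  0.32057625]
```

View pics/s8.png

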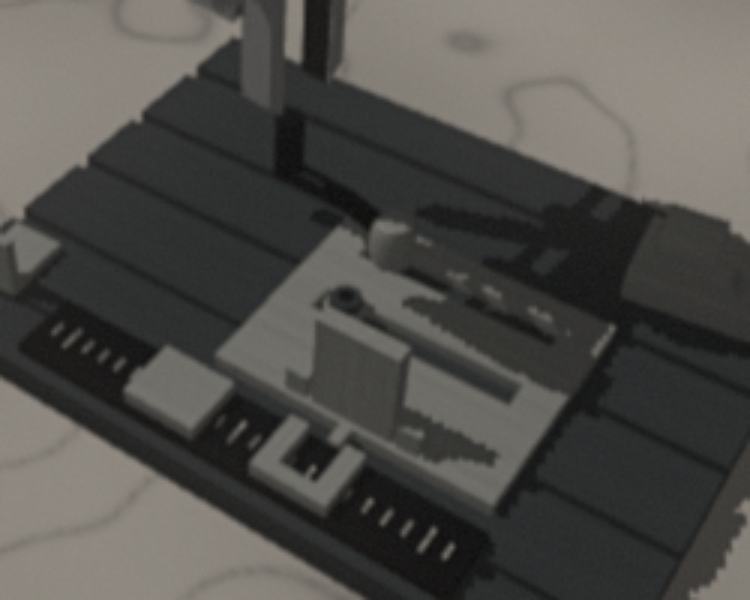

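View pics/w8.png

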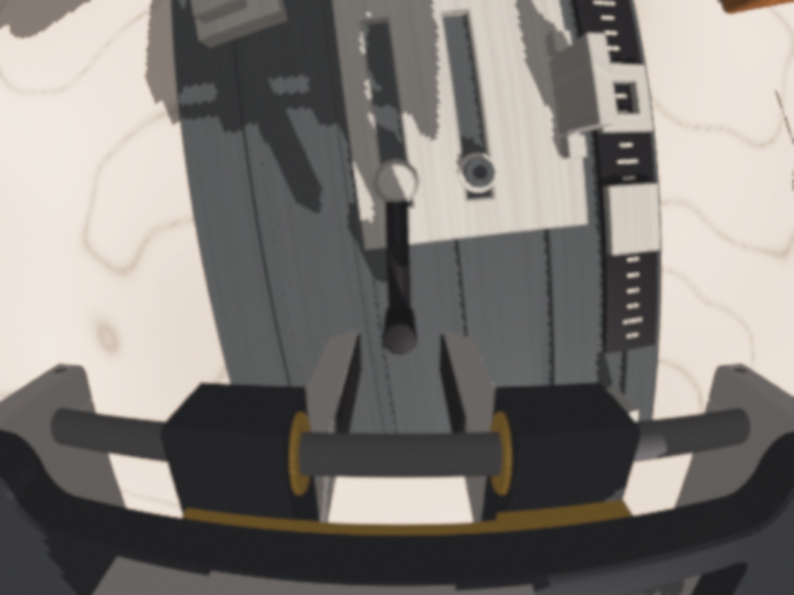

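```bash
python3 -m crank '[{"tx":0,"ty":0,"tz":1.5,"twist":0,"grip":0.35},{"tx":0,"ty":0,"tz":1.5,"twist":0,"grip":0.35},{"tx":0,"ty":0,"tz":1.2,"twist":0,"grip":0.35},{"tx":0,"ty":0,"tz":0,"twist":0,"grip":0.24},{"tx":0,"ty":0,"tz":0,"twist":0,"grip":0.24},{"tx":0,"ty":0,"tz":0,"twist":0,"grip":0.24}]'
python3 look.py 9
```

```text
time: 10.95
tool_pos: [0.5122, 0.0228, 0.0445]
ee_rot: [3.14, -0.001, 1.158]
wrist_force: [0.6, 0.1, 0.3]
width: 0.0224
10.95 [0.5121949  0.02276524 0.04453853] [ 3.14035802e+00 -5.59801241e-04  1.15755308e+00] 0.022449879390017847 [0.63152736 0.07468372 0.26664709]
```

View pics/s9.png

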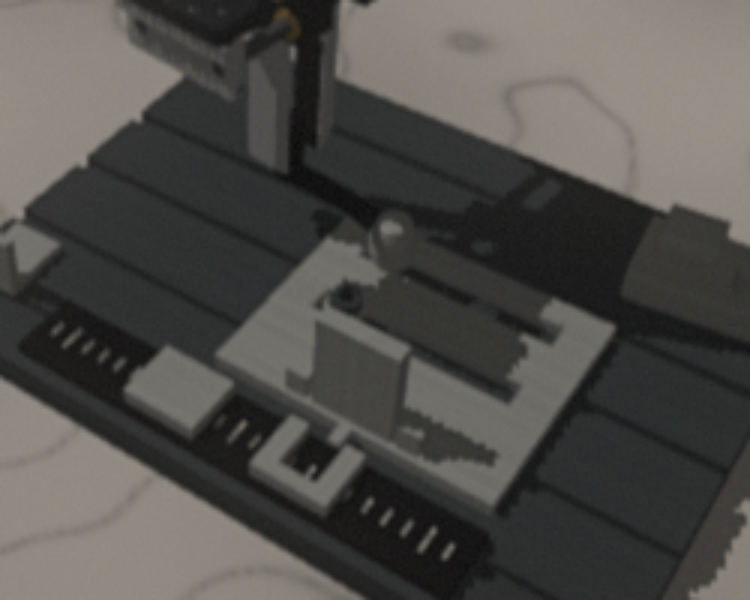

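View pics/w9.png

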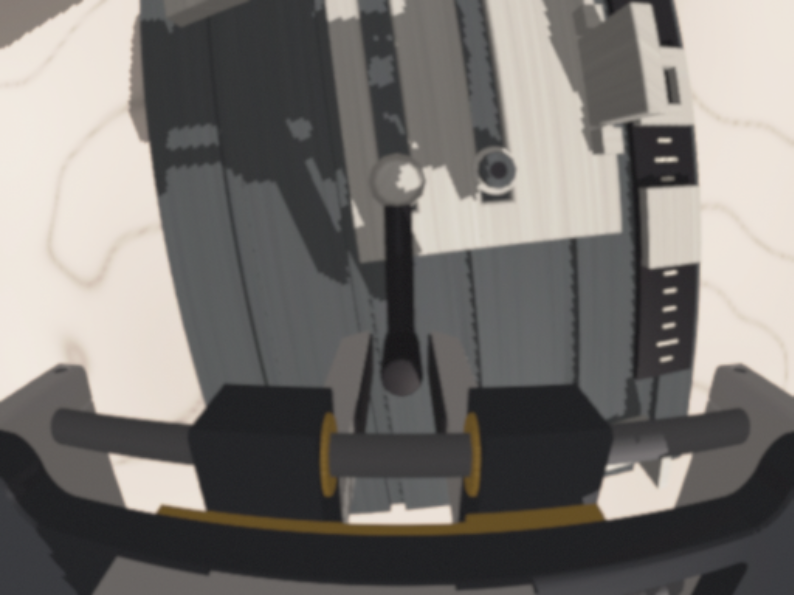

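```bash
python3 -m crank '[{"tx":0.07,"ty":-0.97,"tz":0,"twist":8,"grip":0.24},{"tx":0.07,"ty":-0.97,"tz":0,"twist":8,"grip":0.24},{"tx":0.07,"ty":-0.97,"tz":0,"twist":8,"grip":0.24},{"tx":0.07,"ty":-0.97,"tz":0,"twist":8,"grip":0.24},{"tx":0.07,"ty":-0.97,"tz":0,"twist":8,"grip":0.24},{"tx":0,"ty":0,"tz":0,"twist":0,"grip":0.24}]'
python3 look.py 10
```

```text
time: 11.8
tool_pos: [0.4773, 0.056, 0.0443]
ee_rot: [3.141, -0.001, 0.462]
wrist_force: [0.1, -0.8, 0.5]
width: 0.0222
11.8 [0.47732422 0.05602375 0.04433733] [ 3.14133917e+00 -8.96403278e-04  4.61667502e-01] 0.022229398398569772 [ 0.09456829 -0.76414903  0.47205264]
```

View pics/w10.png

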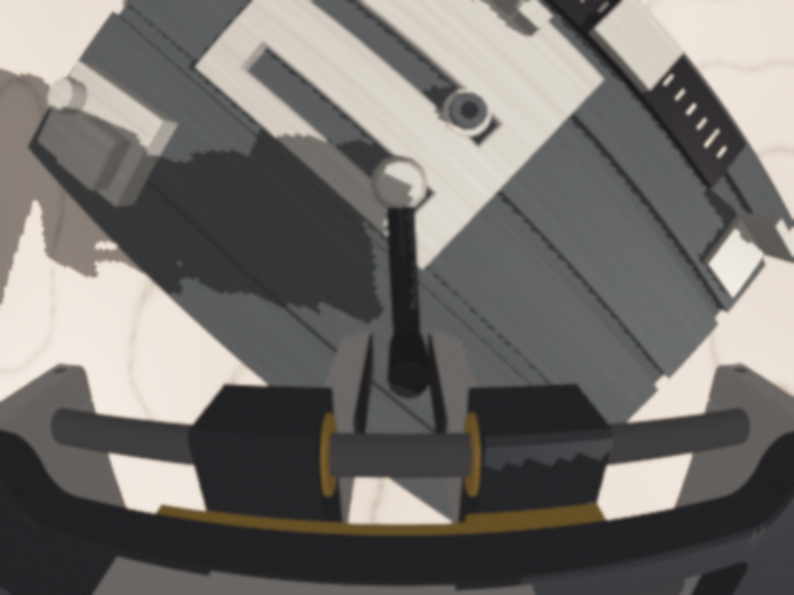

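```bash
python3 -m crank '[{"tx":0.07,"ty":-0.97,"tz":0,"twist":8,"grip":0.24},{"tx":0.07,"ty":-0.97,"tz":0,"twist":8,"grip":0.24},{"tx":0.07,"ty":-0.97,"tz":0,"twist":8,"grip":0.24},{"tx":0.05,"ty":-0.6,"tz":0,"twist":5,"grip":0.24},{"tx":0.01,"ty":-0.35,"tz":0,"twist":3,"grip":0.24},{"tx":0,"ty":0,"tz":0,"twist":0,"grip":0.24},{"tx":0,"ty":0,"tz":0,"twist":0,"grip":0.24}]'
python3 look.py 11
```

```text
time: 12.78
tool_pos: [0.4707, 0.0932, 0.0438]
ee_rot: [-3.142, 0.0, -0.098]
wrist_force: [-0.8, -0.3, -0.4]
width: 0.0226
12.775 [0.47068687 0.09318312 0.04382436] [-3.14153633e+00  1.57360672e-04 -9.80018283e-02] 0.022614106950215623 [-0.78312638 -0.30440788 -0.3509286 ]
```

View pics/w11.png

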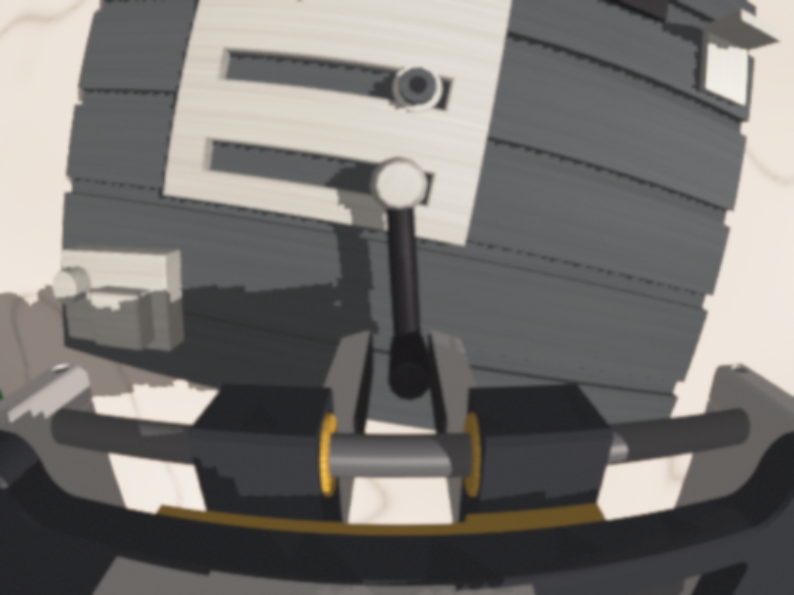

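View pics/s11.png

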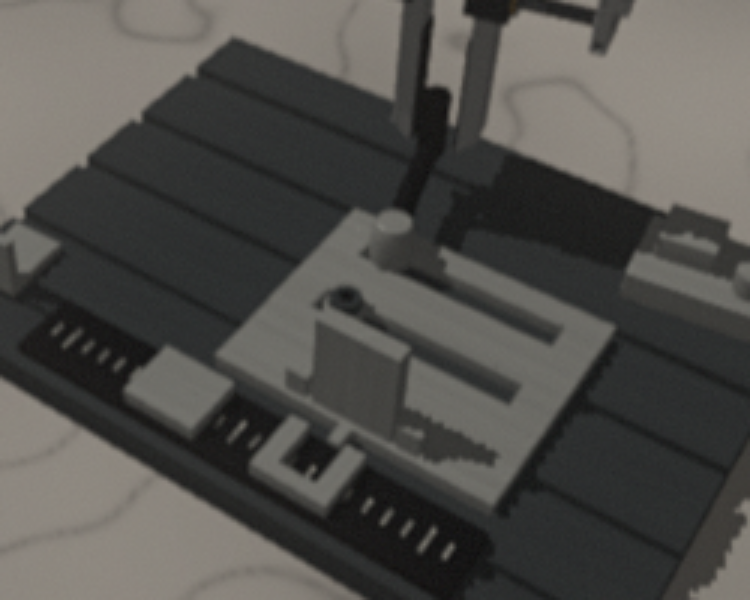

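```bash
python3 -m crank '[{"tx":0,"ty":-0.2,"tz":0,"twist":1,"grip":0.24},{"tx":0,"ty":-0.2,"tz":0,"twist":1,"grip":0.24},{"tx":0,"ty":-0.1,"tz":0,"twist":0,"grip":0.24},{"tx":0,"ty":0,"tz":0,"twist":0,"grip":0.24}]'
```

```text
time: 13.38
tool_pos: [0.4709, 0.0983, 0.0438]
ee_rot: [3.141, 0.001, -0.134]
wrist_force: [-2.0, -2.8, 1.6]
width: 0.023
```

```bash
python3 -m crank '[{"tx":0,"ty":0.2,"tz":0,"twist":0,"grip":0.33},{"tx":0,"ty":0,"tz":0,"twist":0,"grip":0.33},{"tx":0,"ty":0,"tz":-2,"twist":0,"grip":0.33},{"tx":0,"ty":0,"tz":-4,"twist":0,"grip":0.33},{"tx":0,"ty":0,"tz":-5,"twist":0,"grip":0.33},{"tx":0,"ty":0,"tz":-5,"twist":0,"grip":0.33},{"tx":-3,"ty":0,"tz":0,"twist":0,"grip":0.33},{"tx":-3,"ty":0,"tz":0,"twist":0,"grip":0.33},{"tx":0,"ty":0,"tz":0,"twist":0,"grip":0.33},{"tx":0,"ty":0,"tz":0,"twist":0,"grip":0.33}]'
python3 look.py 12
```

```text
time: 14.62
tool_pos: [0.4122, 0.1045, 0.204]
ee_rot: [-3.141, -0.001, -0.134]
wrist_force: [1.1, -0.6, -0.0]
width: 0.0309
14.625 [0.41215618 0.10445178 0.20396225] [-3.14114628e+00 -1.11470087e-03 -1.33929008e-01] 0.030929051745268388 [ 1.09465555 -0.5612502  -0.01724904]
```

View pics/w12.png

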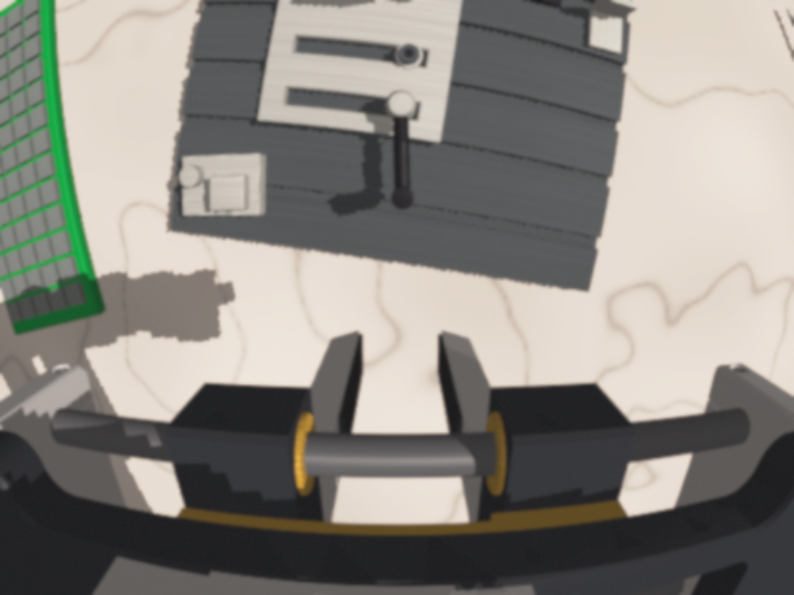

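View pics/s12.png

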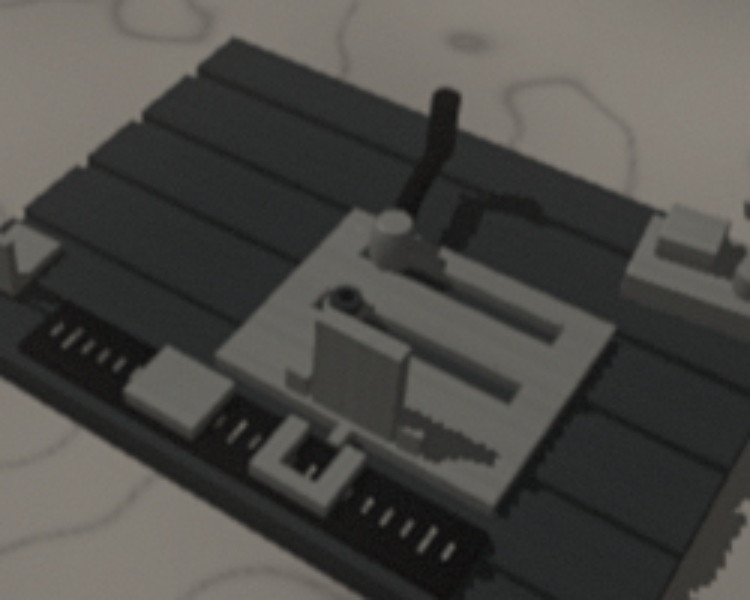

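Run:
```python
from h import *
o,s=pickle.load(open('wrist.pkl','rb'))
psi=-np.radians(16);X=np.array([np.cos(psi),np.sin(psi)]);Y=np.array([-X[1],X[0]])
def P(u,v,z):
    p=wr(o,s,u/1.55,v/1.55,z)[:2]; return np.array([p@X,p@Y])
g=P(402,199,.086);st=P(401,104,.06);print(g,st)
for a in (st,np.array([.495,.2318])):
    d=g-a;print(np.hypot(*d),np.arctan2(-d[0],-d[1]))
f=lambda u,v,z:ray('scene',u/3+190,v/3+120,z)[:2]@Y
print('ptr',f(345,433,.026),'gap',f(300,416,.034),f(366,455,.034), 'tabtop',f(316,320,.085),f(410,357,.085))
```

```text
[0.42352972 0.21997597] [0.49197703 0.23061039]
0.06926849724565737 1.4166621536992363
0.0724417572509346 1.406841552404582
ptr 0.27314477217267485 gap 0.25415986813073677 0.29016880652302307 tabtop 0.2516685375575535 0.2960375370261997
```

```bash
python3 -c "
from bench import ticket
print(ticket.close_job())"
```

```text
the job is handed in; nothing more can be done
None
```

I slid the bracket about 36 mm towards +y, so its pointer sits in the gap of the fork-shaped clip. I then turned the lever clockwise to its stop, backed the arm clear of everything, and handed the job in at about 14.7 s of the 48 s allowed.

**Last checks:**
- **Pointer:** it sits about 1–2 mm from the middle of the gap, against the 10 mm allowed. The wrist and scene cameras agree to within a couple of millimetres.
- **Lever:** it stands at about 1.40–1.42 rad from the last wrist picture, where 1.2 is needed and the stop is at 1.4.
- **Forces:** the wrist force readings at the end of each move stayed below about 7 N.

**One failure on the way:** the first grip closed on nothing, with the fingers above the tab. In the pictures the fingertips stood about 27 mm higher than the stated tool geometry puts them. I lowered the tool by that amount, going by the images, and the second grip held (9.6 mm opening on the 10 mm tab).

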